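# Spring the stone-box tray with the release pin

## Task

Two steel stone boxes stand on the goldsmith's bench, each with a sprung tray locked by a hidden catch under the small round hole in its top. Take the release pin (the tool with the long, straight round handle) out of the wooden tool block, push it down the hole of the wider box until that tray springs out, and leave that tray out. Then put the pin back upright, fully home, in the hole of the block it came from; leave the narrower box locked.

Things in the scene. Friction and masses are not known exactly. Their poses are not given: they have to be found in the camera images.
- pin_grip (a point): Release pin, loose, 70 g, upright in a tool block. Origin: its axis, mid-handle; z up, x along the block, y across it: grip along y. Straight round wood handle 24 mm wide, 34 mm below to 36 above origin; collar underside 40 below, resting on the block's top; shaft 8 mm wide, tip 110 below. Block: fixed wood, 190x60x85 high, three 20 mm holes 58 apart; a ball- and a T-handled tool fill the others.
- widebox_hole (a point): 24 mm hole in the flat top (75 mm high) of the wider box: fixed grey steel, 160 wide (y) x 140 deep (x); z up, tray front towards -x. Hole is 35 mm behind the top's middle; origin: its centre, at the top surface. 20 mm below lies the sprung catch, 28 mm wide: moves at 2.5 N, trips with the pin's tip 29 mm below the top, stops at 40 mm (7.5 N). A loose tin, 22 mm high, stands in front of the hole.
- widebox_tray (a joint): Tray of the wider box, how far it is out, in m: 0 shut and latched, 0.06 fully out. Once the catch is held past its trip point a spring drives the tray out in about half a second. It has no handle.
- slimbox_tray (a joint): The same for the narrower box, a bystander: 100 mm wide, else alike, with its own hole and catch. It must stay shut (0).
Not all that is in view belongs to the job. What is shaped like the part that bears pin_grip but red is not meant.

How it is judged (in metres and radians):
On the way:
1. the pin is down the wider box's hole and that box's tray has sprung out more than 20 mm (horizontal distance between pin_grip and widebox_hole below 0.02 m and z of pin_grip in the frame of widebox_hole below 0.105 m and value of joint widebox_tray above 0.02 m), for 0.02 s.
At the end, for the whole second after the job is handed in: The wider box's tray is out by more than 45 mm, the narrower box's tray is shut (less than 10 mm), and the pin is back in its hole of the block: its handle within 15 mm of where it stood at the start and upright within 10 degrees (value of joint widebox_tray above 0.045 m and value of joint slimbox_tray below 0.01 m and distance of pin_grip from where it was at the start of the episode below 0.015 m and angle between pin_grip's own z axis and vertical below 0.17 rad); the robot touches nothing.
It fails at once if the narrower box's tray is opened (value of joint slimbox_tray above 0.01 m).
It also fails if it takes over 51 s, if anything falls off the work surface, if the arm or the gripper's body presses on something with over 40 N, if the wrist force passes 120 N, or if a joint passes its speed limit or range.

## Robot

A 6-joint arm with a two-finger parallel gripper is mounted at the origin on the work surface. World frame = base frame: x ahead of the robot, y to its left, z up, the work surface at z = 0. Lengths are in m, angles in degrees, forces in N, time in s.
With the tool pointing down it reaches from about 0.325 to 0.775 m from the base axis. Payload 9.3 kg.
Tool frame: the origin (TCP) lies midway between the tips of the shut fingers; the grasp point (between the pads) lies 19 mm behind it; z points along the fingers, y is the line along which they close (so a half turn about z gives the same grasp; the last joint's range is limited). The gripper opens to 85 mm and grips with 20 to 120 N. Pads are 22 mm wide; open, the fingers measure 114 mm over their backs; the gripper's body (76 mm by 85 mm) begins 54 mm behind the grasp point. The pads swing forward as they close: fully open they stand 13 mm farther back than shut.
Start: joints at [-80.134, 14.817, 1.232, 76.415, 0, 81.257], TCP at [0.176, -0.521, 0.231] pointing down, gripper open.
Joint ranges: [-174.27, 174.27], [-52.1, 104.24], [-59.71, 78.15], [-110.17, 111.67], [-87.03, 83.33], [-180, 180]. Speed limits (degrees/s): [127.2, 127.2, 159.86, 180, 180, 180].

## Interface

Orientations are given as a 3x3 rotation matrix whose columns are the frame's x, y, z axes.
In Python, from workcell import bot, fingers, solver, status, vision, job_done, nets gives the robot as it stands. The module is installed in compiled form; this text tells all that it offers. Calls block until the motion is done:
- bot.move_ptp(position, orientation): joint-space move of the TCP to a pose.
- bot.move_linear(position, rot=None, feed=0.15, stop_force=None): straight line of the TCP; rot=None keeps the orientation; feed is the mean speed in m/s. With stop_force (N) it stops when the force on the tool has changed by that much, and returns True; else False.
- bot.goto_joints(angles): joint-space move.
- fingers.release() and fingers.close_gripper(): open the fingers fully, or close them until they stop; the grip force is fixed at half the most.
- bot.wait(seconds).
- solver.ik(position, orientation): joint angles nearest the present ones, or None.
- status.observe(): the state.
- vision.read_camera(name): name is "scene" or "top"; returns (picture, depth): 384x512x3 uint8, red, green, blue; 384x512 float32, m along the optical axis (not along the pixel's ray), 0 where there is no reading.
- vision.camera_model(name): a dict with "camera_matrix" (3x3 intrinsics, pixels), "cam_to_world" (4x4, takes a point from camera to world coordinates). Camera axes: x right, y up, looking along -z (the intrinsics and any distortion apply to the point x, -y, -z); pixel columns grow to the right and rows downward; lengths in m; the calibration is good to about 2 mm. A picture is of the moment at which its call begins. camera_model takes no time and is no camera call.
A pose or a line that the arm cannot do raises bot.IKError and nothing moves.
- job_done(): hands the job in, once; it reports no verdict.
Trained networks look in the newest picture that a camera, given by its name, has taken for a name from the list of things; names that differ only in an ending like _2 or _b are one class to them, and where a whole thing is asked for, a point or a joint stands for the part that bears it (a point fixed in the world has none). Each returns a list of dicts, best first, with "conf" (0 to 1); they miss things now and then, are a little off and sometimes report something else, mostly with a low value. They report only what shows in the picture. A call takes as long as a camera call. They do not tell look-alikes from the thing itself.
- nets.masks_of(query, camera): "mask" (384x512 bool, what is visible of it) and "uv" ([column, row] in pixels, amid what is visible of it).
- nets.place_of(query, camera): "uv" ([column, row] in pixels: a listed point, or the origin of a listed thing).
The state is a dict: "time_s": time; "joint_pos": joint angles; "qd": joint speeds; "joint_torque": joint torques, N m; "ee_pos": TCP position; "tool_rot": TCP orientation; "force": force on the tool from outside, world axes, zero at the start; "ft_torque": the same for the moment, N m; "finger_gap": finger opening in m.
Only numpy, scipy, OpenCV 4.12 (cv2) and the standard library are available. Lean on these libraries where they do the work, as an engineer would, in place of code of your own. Each camera call takes 0.05 s, during which the arm holds its last target. There are 200 camera calls.

## Working session

There is one attempt and no reset: what is moved stays moved. The work goes in short steps, each a Python script; the robot and the scene stay as the last script left them, time stands still between calls to the robot, and variables do not carry over. Pictures are saved under pics/ and viewed, on a budget of 10 in all, crops included, one or two more only if the job needs it, and the job is handed in when it is done.

```bash
mkdir -p pics
cat > h.py <<'E'
import numpy as np, cv2
from workcell import bot, fingers, solver, status, vision, job_done, nets
def cam(n):
    im,d=vision.read_camera(n); return im,d,vision.camera_model(n)
def cloud(d,m):
    K=np.array(m["camera_matrix"]);T=np.array(m["cam_to_world"])
    v,u=np.mgrid[:d.shape[0],:d.shape[1]]
    P=np.stack([(u-K[0,2])/K[0,0]*d,-(v-K[1,2])/K[1,1]*d,-d],-1)
    W=P@T[:3,:3].T+T[:3,3]; W[d<=0]=np.nan
    return W
def ray(m,uv,z):
    K=np.array(m["camera_matrix"]);T=np.array(m["cam_to_world"])
    r=T[:3,:3]@np.array([(uv[0]-K[0,2])/K[0,0],-(uv[1]-K[1,2])/K[1,1],-1.]);o=T[:3,3]
    return o+r*(z-o[2])/r[2]
E
python3 - <<'E'
from h import *
ims=[]
for n in ["scene","top"]:
    im,d,m=cam(n); W=cloud(d,m); np.savez(f"{n}.npz",im=im,d=d,W=W)
    print(n,{k:(v if k not in("camera_matrix","cam_to_world") else np.round(v,3).tolist()) for k,v in m.items()})
    cv2.imwrite(f"pics/{n}.png",im[:,:,::-1])
    for q in ["pin_grip","widebox_hole","widebox_tray","slimbox_tray"]:
        for f in ("place_of","masks_of"):
            try:
                for r in getattr(nets,f)(q,n)[:5]:
                    u,v=np.round(r["uv"]).astype(int); print(n,q,f,round(r["conf"],2),np.round(r["uv"],1),W[v,u].round(3))
            except Exception as e: print(n,q,f,e)
E
```

```text
scene {'camera_matrix': [[432.574, 0.0, 259.491], [0.0, 432.574, 192.833], [0.0, 0.0, 1.0]], 'cam_to_world': [[0.72, -0.441, 0.536, 1.204], [0.694, 0.463, -0.551, -0.597], [-0.005, 0.769, 0.64, 0.803], [0.0, 0.0, 0.0, 1.0]]}
scene pin_grip place_of 0.85 [284.  180.4] [0.637 0.077 0.114]
scene pin_grip place_of 0.82 [252.6 191.2] [ 0.628 -0.026  0.134]
scene pin_grip place_of 0.62 [302.4 198. ] [0.723 0.046 0.123]
scene pin_grip masks_of 0.82 [302.6 201.7] [0.723 0.051 0.107]
scene pin_grip masks_of 0.65 [286.8 183.2] [0.642 0.084 0.103]
scene widebox_hole place_of 0.8 [171.8 259.1] [ 0.561 -0.241  0.011]
scene widebox_hole masks_of 0.7 [165.9 265.8] [ 0.621 -0.291  0.076]
scene widebox_tray place_of it knows: pin_grip, widebox_hole
scene slimbox_tray place_of it knows: pin_grip, widebox_hole
top {'camera_matrix': [[368.522, 0.0, 263.946], [0.0, 368.522, 190.195], [0.0, 0.0, 1.0]], 'cam_to_world': [[0.018, 0.989, -0.145, 0.492], [-1.0, 0.014, -0.027, -0.002], [-0.024, 0.146, 0.989, 0.839], [0.0, 0.0, 0.0, 1.0]]}
top pin_grip place_of 0.85 [247.  132.1] [0.708 0.052 0.146]
top pin_grip place_of 0.83 [282.4 179.3] [ 0.613 -0.017  0.158]
top pin_grip place_of 0.75 [228.3 173. ] [0.626 0.087 0.146]
top pin_grip masks_of 0.72 [228.7 175.1] [0.622 0.085 0.146]
top pin_grip masks_of 0.63 [282.2 178.1] [ 0.615 -0.017  0.159]
top pin_grip masks_of 0.59 [249.7 134.8] [0.702 0.046 0.144]
top widebox_hole place_of 0.97 [407.8 189.9] [ 0.611 -0.287  0.057]
top widebox_hole masks_of 0.61 [400.1 202.1] [ 0.583 -0.263  0.076]
top widebox_tray place_of it knows: pin_grip, widebox_hole
top slimbox_tray place_of it knows: pin_grip, widebox_hole
```

View pics/scene.png

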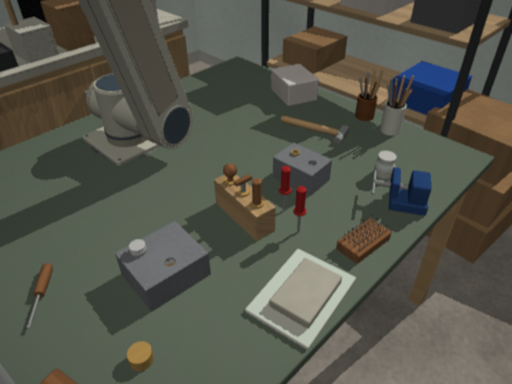

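View pics/top.png

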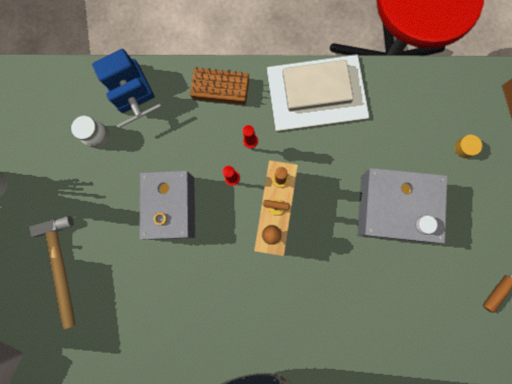

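Candidates for pin_grip in top view: the wooden straight handle in the block at (281,176), and red look-alikes at (230,175) and (249,136). The ball (271,234) and T handle (276,205) are the other tools. I choose the wooden one at (281,176). The wider box is the right one, with its hole at about (407,188).

Run:
```python
from h import *
m=vision.camera_model("top"); f=np.load("top.npz"); im,d,W=f["im"],f["d"],f["W"]
def rect(cx,cy,r,z0,z1,tag,W=W):
    k=(abs(W[...,0]-cx)<r)&(abs(W[...,1]-cy)<r)&(W[...,2]>z0)&(W[...,2]<z1)
    P=W[k]; R=cv2.minAreaRect((P[:,:2]*1000).astype(np.float32)); print(tag,len(P),np.round(R[0],1),np.round(R[1],1),round(R[2],1),np.median(P,0).round(4)); return k
rect(.58,-.27,.15,.068,.082,"boxtop")
rect(.56,-.0,.14,.078,.09,"block")
k=rect(.613,-.017,.025,.15,.17,"pintop")
v,u=np.nonzero(k); print("pin top px",u.mean(),v.mean(),ray(m,(u.mean(),v.mean()),.161))
print("hole net",ray(m,(407.8,189.9),.075), ray(m,(407,188),.075))
ms=vision.camera_model("scene");fs=np.load("scene.npz")
print("scene net hole",[ray(ms,q,.075) for q in [(170,261)]])
rect(.613,-.017,.03,.13,.17,"pin scene",fs["W"]); rect(.58,-.27,.15,.068,.082,"box scene",fs["W"]);rect(.56,-.0,.14,.078,.09,"block scene",fs["W"])
a=cv2.resize(im[110:260,240:460],None,fx=3.6,fy=3.6,interpolation=cv2.INTER_CUBIC)
cv2.imwrite("pics/c1.png",a[:,:,::-1])
```

```text
boxtop 4913 [ 577.8 -274.7] [161.7 140.8] 85.0 [ 0.5788 -0.2683  0.0747]
block 1896 [586.7  28.8] [133.  217.7] 81.9 [ 0.5616 -0.0044  0.0846]
pintop 127 [624.7 -13.8] [23.2 20.7] 0.8 [ 0.6245 -0.013   0.1601]
pin top px 280.3937007874016 172.9448818897638 [ 0.62436228 -0.01358351  0.161     ]
hole net [ 0.60886279 -0.27992234  0.075     ] [ 0.61283438 -0.27842785  0.075     ]
scene net hole [array([ 0.61469866, -0.27637329,  0.075     ])]
pin scene 138 [628.8 -15.5] [23.9 20.6] 83.6 [ 0.6332 -0.0196  0.1523]
box scene 3186 [ 578.9 -274.7] [161.  145.8] 85.2 [ 0.5889 -0.2753  0.0749]
block scene 817 [575.8  32.9] [141.2 193.1] 81.8 [ 0.5935 -0.019   0.0851]
```

View pics/c1.png

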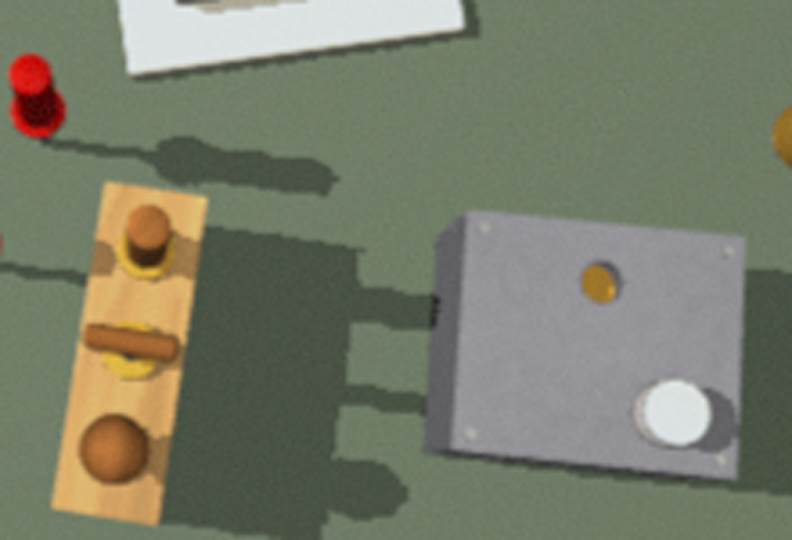

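```bash
cat >> h.py <<'E'
s,c=np.sin(np.radians(8.2)),np.cos(np.radians(8.2))
Ra=np.array([[-c,s,0],[s,c,0],[0,0,-1.]]).T
Rb=np.array([[c,-s,0],[-s,-c,0],[0,0,-1.]]).T
PIN=np.array([.6245,-.0135]); HOLE=np.array([.6128,-.2779])
def st():
    o=status.observe(); print("t",round(o["time_s"],2),"tcp",np.round(o["ee_pos"],4),"F",np.round(o["force"],1),"M",np.round(o["ft_torque"],2),"gap",round(o["finger_gap"],4)); return o
E
python3 - <<'E'
from h import *
st()
best=min((R for R in (Ra,Rb) if solver.ik([*PIN,.25],R) is not None),key=lambda R:abs(np.array(solver.ik([*PIN,.25],R))[5]))
for z in (.11,.25): print([np.round(solver.ik([*p,z],best),1) for p in (PIN,HOLE)])
np.save("R.npy",best)
bot.move_ptp([*PIN,.25],best); st()
bot.move_linear([*PIN,.110],feed=.12,stop_force=8); st()
fingers.close_gripper(); st()
for n in ("top","scene"):
    im,d,m=cam(n); np.savez(n+"2.npz",im=im,d=d,W=cloud(d,m))
    u,v=(210,110) if n=="top" else (190,130)
    cv2.imwrite(f"pics/g_{n}.png",cv2.resize(im[v:v+120,u:u+130],None,fx=4,fy=4,interpolation=2)[:,:,::-1])
a=np.hstack([cv2.imread("pics/g_top.png"),cv2.imread("pics/g_scene.png")]); cv2.imwrite("pics/g.png",cv2.resize(a,(800,369)))
E
```

```text
t 0.7 tcp [ 0.1755 -0.5212  0.2313] F [-0.3  0.2 -0.9] M [0.02 0.02 0.04] gap 0.0852
[array([-8.9, 25.2, -1.1, 63.7,  0. , -0.7]), array([-31.5,  29.7,   6.6,  66.9,   0. , -23.3])]
[array([-8.9, 22.1, 14.7, 82.5,  0. , -0.7]), array([-31.5,  27.3,  23. ,  85.7,   0. , -23.3])]
t 3.11 tcp [ 0.6244 -0.0144  0.25  ] F [-0.1  1.2 -0.7] M [-0.    0.05  0.03] gap 0.0852
t 4.42 tcp [ 0.6249 -0.0136  0.1108] F [-0.3 -1.1 -0.2] M [-0.    0.   -0.01] gap 0.0853
t 5.03 tcp [ 0.6246 -0.0135  0.1103] F [-0.3 -0.1  2. ] M [0.04 0.09 0.  ] gap 0.0227
```

View pics/g.png

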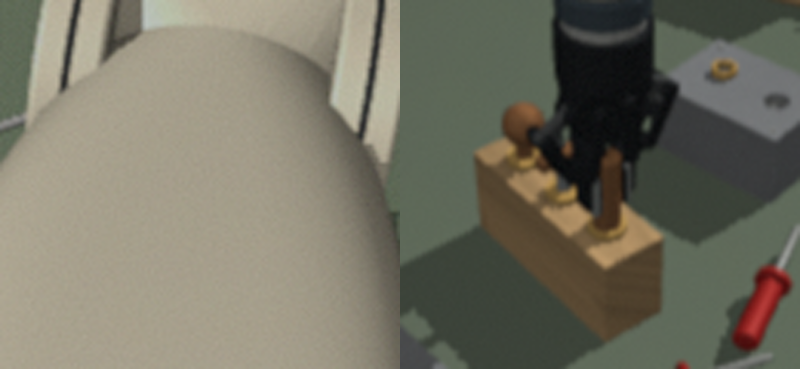

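Run:
```python
from h import *
m=vision.camera_model("scene");K=np.array(m["camera_matrix"]);T=np.linalg.inv(m["cam_to_world"])
for z in (.085,.11,.125,.161,.25,.3):
    p=T[:3,:3]@np.array([.6246,-.0135,z])+T[:3,3]; print(z,K[0,0]*p[0]/-p[2]+K[0,2],-K[1,1]*p[1]/-p[2]+K[1,2])
f1=np.load("scene.npz");f2=np.load("scene2.npz")
for f in (f1,f2):
    W=f["W"];R=f["im"][...,0].astype(int);B=f["im"][...,2].astype(int)
    k=(abs(W[...,0]-.625)<.03)&(abs(W[...,1]+.0135)<.025)&(W[...,2]>.1)&(W[...,2]<.165)&(R>1.4*B)
    P=W[k]; print(len(P),P.mean(0),P.min(0),P.max(0),np.argwhere(k).mean(0))
im=np.hstack([cv2.resize(f["im"][145:240,210:290],None,fx=5,fy=5,interpolation=2) for f in (f1,f2)])
cv2.imwrite("pics/cmp.png",im[:,:,::-1])
```

```text
0.085 256.02183496951847 203.14291781065077
0.11 255.92185971523878 195.5702751839774
0.125 255.86043478880043 190.91763369145033
0.161 255.70840390278835 179.40202839210858
0.25 255.3020721285484 148.62435909432455
0.3 255.0525219229424 129.722136358479
233 [ 0.63223291 -0.01881175  0.13581604] [ 0.61802164 -0.0276042   0.10058054] [ 0.63989337 -0.0031487   0.16433037] [189.80257511 256.53218884]
179 [ 0.63438589 -0.01663561  0.13457342] [ 0.61601972 -0.03827284  0.10032297] [0.64061424 0.00150678 0.16454353] [190.17877095 257.79329609]
```

View pics/cmp.png

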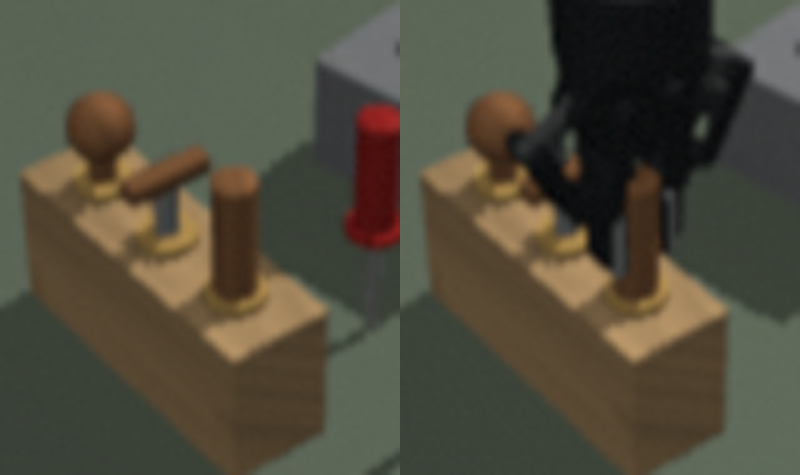

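The handle sits between the pads and its centre is at column 256, as predicted. I'll lift it, carry it over the hole and check.

Run:
```python
from h import *
bot.move_linear([*PIN,.25],feed=.12); st()
bot.move_linear([*HOLE,.25],feed=.15); st()
bot.move_linear([*HOLE,.19],feed=.1,stop_force=6); st()   # tip ~ 20 mm above top
im,d,m=cam("scene"); W=cloud(d,m); np.savez("scene3.npz",im=im,d=d,W=W)
im2,d2,m2=cam("top"); np.savez("top3.npz",im=im2,d=d2,W=cloud(d2,m2))
a=np.hstack([cv2.resize(im[190:310,110:220],(550,600),interpolation=2)])
cv2.imwrite("pics/h.png",a[:,:,::-1])
K=np.array(m["camera_matrix"]);T=np.linalg.inv(m["cam_to_world"])
for z in (.075,.095,.165,.205):
    p=T[:3,:3]@np.array([*HOLE,z])+T[:3,3]; print(z,K[0,0]*p[0]/-p[2]+K[0,2],-K[1,1]*p[1]/-p[2]+K[1,2])
```

```text
t 6.44 tcp [ 0.6242 -0.0135  0.2492] F [-0.  -0.1 -0.6] M [-0.03  0.01  0.05] gap 0.0223
t 8.36 tcp [ 0.6129 -0.2771  0.2502] F [-0.8  0.4 -1.5] M [ 0.06 -0.04 -0.05] gap 0.0228
t 9.11 tcp [ 0.6131 -0.2779  0.1907] F [-0.  -0.1 -0.7] M [ 0.   -0.07 -0.02] gap 0.0229
0.075 168.9216955531325 260.9282878137286
0.095 167.65264638427965 254.82065314032502
0.165 162.92719338331108 232.07816111982737
0.205 160.00991296763584 218.03797776355486
```

View pics/h.png

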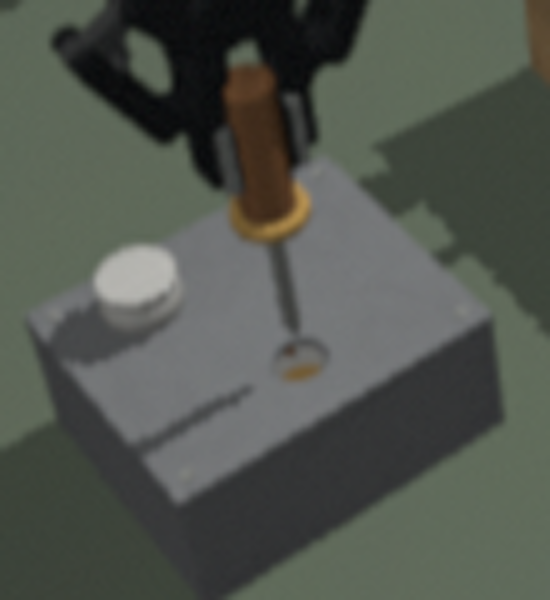

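The tip at (168.6,256.4) and the hole at (170,262) both lie within about 1 px of the prediction, so they are aligned to about 2 mm.

Run:
```python
from h import *
hit=bot.move_linear([*HOLE,.158],feed=.05,stop_force=5); print(hit); st()
if not hit:
    print(bot.move_linear([*HOLE,.1355],feed=.03,stop_force=18)); st(); bot.wait(.7); st()
im,d,m=cam("scene"); np.savez("scene4.npz",im=im,d=d,W=cloud(d,m))
cv2.imwrite("pics/i.png",cv2.resize(im[180:310,80:220],(560,520),interpolation=2)[:,:,::-1])
```

```text
False
t 10.0 tcp [ 0.6129 -0.2779  0.1582] F [-0.   0.4 -0.9] M [-0.04 -0.01 -0.01] gap 0.023
False
t 10.9 tcp [ 0.613  -0.278   0.1359] F [ 1.2 -1.2  5.2] M [-0.06 -0.11 -0.05] gap 0.0226
t 11.6 tcp [ 0.613 -0.278  0.136] F [ 0.6 -0.8  5.3] M [-0.09 -0.14 -0.04] gap 0.0227
```

View pics/i.png

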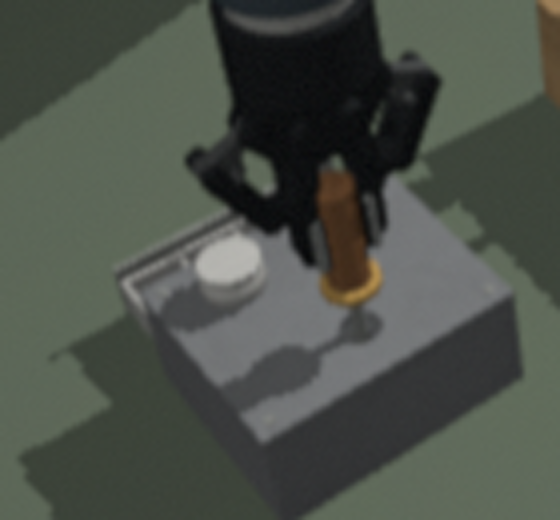

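The tray has sprung out at the far-left edge of the box. I'll withdraw the pin and return it.

Run:
```python
from h import *
bot.move_linear([*HOLE,.25],feed=.1); st()
bot.move_linear([*PIN,.25],feed=.15); st()
bot.move_linear([*PIN,.195],feed=.1,stop_force=6); st()
im,d,m=cam("scene"); np.savez("scene5.npz",im=im,d=d,W=cloud(d,m))
W=cloud(d,m); k=(abs(W[...,0]-.49)<.05)&(abs(W[...,1]+.27)<.07)&(W[...,2]>.03)&(W[...,2]<.068); print("tray x min",W[k][:,0].min() if k.any() else None)
a=cv2.resize(im[140:320,90:300],(700,600),interpolation=2); cv2.imwrite("pics/j.png",a[:,:,::-1])
```

```text
t 12.94 tcp [ 0.6126 -0.2778  0.2492] F [-0.8  0.5 -0.3] M [ 0.01  0.07 -0.06] gap 0.0229
t 14.86 tcp [ 0.6245 -0.0142  0.2499] F [-0.4 -0.3 -0.6] M [ 0.03  0.   -0.01] gap 0.0224
t 15.56 tcp [ 0.6247 -0.0137  0.1955] F [-0.4 -0.5 -0.5] M [-0.03 -0.    0.  ] gap 0.0226
tray x min 0.4423835465944417
```

View pics/j.png

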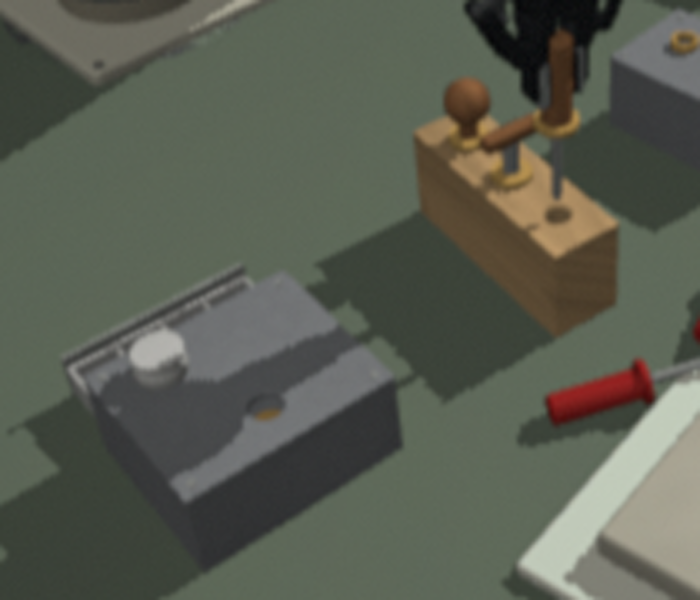

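The tray is clearly out, and the tip (557,196) is over its hole (559,214). One red look-alike is now lying down, so I'll check that it isn't rolling. Now I insert the pin.

Run:
```python
from h import *
print(bot.move_linear([*PIN,.165],feed=.05,stop_force=5)); st()
print(bot.move_linear([*PIN,.1098],feed=.05,stop_force=6)); o=st()
if o["ee_pos"][2]<.114:
    fingers.release(); st()
    bot.move_linear([*PIN,.25],feed=.1); st()
    bot.move_ptp([.35,.05,.32],np.load("R.npy")); st()
im,d,m=cam("scene"); np.savez("scene6.npz",im=im,d=d,W=cloud(d,m))
im2,d2,m2=cam("top"); np.savez("top6.npz",im=im2,d=d2,W=cloud(d2,m2))
cv2.imwrite("pics/k.png",np.vstack([im,im2])[:,:,::-1][:, :]) 
cv2.imwrite("pics/k.png",cv2.resize(np.hstack([im,im2]),(800,300),interpolation=cv2.INTER_AREA)[:,:,::-1])
for n,p in (("scene",("scene.npz","scene6.npz")),("top",("top.npz","top6.npz"))):
  for q in p:
    f=np.load(q);W=f["W"]
    k=(abs(W[...,0]-.625)<.03)&(abs(W[...,1]+.0135)<.025)&(W[...,2]>.14)&(W[...,2]<.17)
    P=W[k]; print(q,len(P),P.mean(0).round(4),np.percentile(P[:,2],95) if len(P) else 0)
print("clock",status.observe()["time_s"])
```

```text
False
t 16.36 tcp [ 0.6246 -0.0135  0.1651] F [ 0.2 -0.4 -0.7] M [-0.01 -0.02  0.03] gap 0.0227
True
t 17.4 tcp [ 0.6242 -0.0135  0.1103] F [-1.2  0.2  5.4] M [0.02 0.11 0.01] gap 0.0226
t 18.03 tcp [ 0.6236 -0.0134  0.1091] F [-0.2  0.8 -0.5] M [ 0.04  0.02 -0.01] gap 0.0855
t 19.59 tcp [ 0.6243 -0.0135  0.2493] F [-0.2 -0.9  1. ] M [ 0.01  0.02 -0.01] gap 0.0852
t 20.71 tcp [0.351  0.0498 0.3198] F [-0.1 -0.1  0.3] M [-0.01 -0.02  0.05] gap 0.0853
scene.npz 108 [ 0.6311 -0.0176  0.1543] 0.16229580344410696
scene6.npz 109 [ 0.6309 -0.0175  0.1542] 0.16160486679173994
top.npz 141 [ 0.6237 -0.0136  0.1585] 0.1626377137068752
top6.npz 141 [ 0.6235 -0.013   0.1586] 0.16185353273878267
clock 20.8083
```

View pics/k.png

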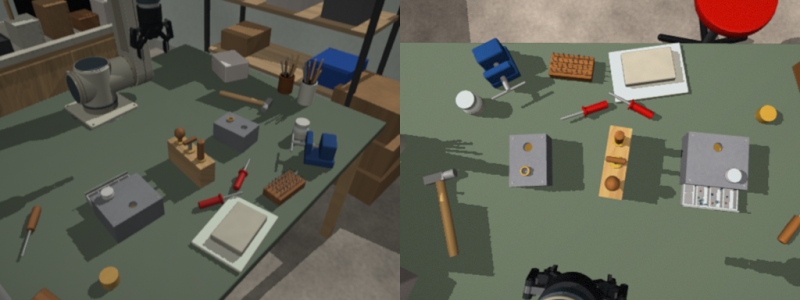

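Run:
```python
from h import *
f=np.load("top6.npz");W=f["W"];k=(W[...,0]<.515)&(abs(W[...,1]+.27)<.1)&(W[...,0]>.4)&(W[...,2]>.03)&(W[...,2]<.072)
print("tray front x",np.nanpercentile(W[k][:,0],3)); job_done()
```

```text
tray front x 0.44464079283223
the job is handed in; nothing more can be done
```

The wider box's tray is out, the pin is back in its own hole, and I handed the job in at about 21 s of the 51 s allowed.

**What I did:** I picked the plain wooden straight handle in the block, not the two red look-alikes. I pushed the pin about 34 mm down the wider box's hole, feeling about 5 N from the catch, and the tray sprang out. I then put the pin back until its collar touched the block, let go and moved the arm clear.

**Last checks:**
- **Wider tray:** its front edge is about 60 mm ahead of the box's front, and the top picture shows it open.
- **Narrower tray:** the narrower box still looks shut in both pictures.
- **Pin:** both cameras place the handle within about 1 mm of where it started, at the same height. I judged it upright from that and the picture, and did not measure its tilt separately.

**One thing went differently:** both red look-alikes toppled during the run and now lie on the bench by the white tray. One was already lying down by the time I gripped the pin, and I felt no contact with either. I don't know if they fell by themselves or were brushed. Nothing was off the bench in the last pictures.

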